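# Feel for the release notch and spring the cabinet drawer

## Task

The drawer of the low grey cabinet opens only by a release key sunk in a notch somewhere along the metal strip on the cabinet's back edge. Lay a shut fingertip on the plain end of that strip (either end), feel along the strip to the notch and press the key inside it fully down, so that the drawer comes out, then take the hand away. Do not touch the drawer itself, and leave everything else on the bench and on the cabinet where it is.

Things in the scene. Friction and masses are not known exactly. Their poses are not given: they have to be found in the camera images.
- cabinet: Low grey metal bench cabinet, fixed, 150 mm deep (its x), 296 mm long (its y), 80 mm high. Origin: centre of its underside; z up; the drawer front faces its -x, toward the robot. Only the front 112 mm are 80 mm high; along the back runs a lower aluminium edge strip (x from +35 to +75 mm) with its top 56 mm above the bench.
- strip_mid (a point): Middle of the strip's top face (cabinet x +55 mm, y 0, z 56 mm; axes as the cabinet's). The strip is 40 mm deep along x; a 24 mm step rises at its front side, its back is open. Between the end lands lie five bars, 48 mm each along y: four plain, level with the lands, and one, in a different place each time and not given as a pose, is the notch.
- land_left (a point): Middle of the top of the plain fixed land with a screw at the strip's +y end, 28 mm long (y 120 to 148 mm), level with the strip. The notch begins at the earliest where the land ends. The notch: 44 mm wide along y, 40 mm deep along x, open above and at the back; its floor, 6 mm below the strip's top, is the release key, of the same metal.
- land_right (a point): The same kind of land at the strip's -y end (y -148 to -120 mm). A level fingertip pressed lightly on a land and slid along the strip keeps its support on the plain bars and loses it in the notch.
- key (a joint): Travel of the release key in the notch, m: 0 up (6 mm below the strip's top), 0.008 fully down (14 mm below the strip's top, hard stop). It moves straight down against about 4 N of friction, a little more when moved fast, and has no spring: it stays where it is left.
- drawer (a joint): How far the flat drawer stands out of the cabinet's front, m: 0 shut, 0.032 released. The key drives it by a cam: 4 mm out for each 1 mm of key travel. The drawer front is 266 mm long and 52 mm high with a thin finger lip; it is not to be touched.
- slip_box: Small card box 36x56x16 mm lying on the cabinet's top, a bystander; origin at its underside's centre.
- forceps: Steel forceps 20x122x10 mm lying on the cabinet's top, a bystander; origin at the underside's centre.
- vial_green: Small bottle with green screw cap, 33 mm wide, 66 mm high, standing on the bench behind the cabinet, a bystander; origin at its underside's centre.
- red_block: Red bar magnet 26x62x17 mm lying on the bench behind the cabinet, a bystander; origin at its underside's centre.
- stopper: Red rubber stopper, 41 mm wide, 30 mm high, on the bench to the left of the cabinet, a bystander; origin at its underside's centre.
- beaker_250: Clear beaker, 73 mm wide, 94 mm high, on the bench to the right, a bystander; origin at its underside's centre.
- jar_salt: Screw-top jar with black lid, 65 mm wide, 91 mm high, on the bench far to the right, a bystander; origin at its underside's centre.

How it is judged (in metres and radians):
On the way, in this order (a step that is already met when the one before it is completed fails the run):
1. a fingertip rests on the plain land at an end of the strip while the key is still up (contact force between the fingers and cabinet above 0.5 N and x of the grasp point in the frame of cabinet above 0.025 m and (y of the grasp point in the frame of cabinet above 0.1 m or y of the grasp point in the frame of cabinet below -0.1 m) and value of joint key below 0.0015 m), for 0.1 s.
2. the key in the notch is pressed fully down by the fingers and the drawer comes out (value of joint key above 0.0068 m and value of joint drawer above 0.027 m and contact force between the fingers and key above 0.5 N), for 0.1 s.
At the end, for the whole second after the job is handed in: The key is fully down (at least 6.8 of its 8 mm), the drawer stands out at least 27 mm and at rest, and every bystander is within 20 mm of its place (value of joint key above 0.0068 m and value of joint drawer above 0.027 m and velocity of joint drawer between -0.005 and 0.005 m/s and distance of each of slip_box, forceps, vial_green, red_block, stopper, beaker_250, jar_salt from where it was at the start of the episode below 0.02 m); the robot touches nothing.
It fails at once if the drawer is pulled or pushed by the robot (contact force between any of the fingers, the arm and drawer above 1 N).
It fails at once if a bystander is lifted, carried or knocked away (moved more than 20 mm) (distance of any of slip_box, forceps, vial_green, red_block, stopper, beaker_250, jar_salt from where it was at the start of the episode above 0.02 m).
It also fails if it takes over 69 s, if anything falls off the work surface, if the arm or the gripper's body presses on something with over 40 N, if the wrist force passes 120 N, or if a joint passes its speed limit or range.

## Robot

A 7-joint arm with a two-finger parallel gripper is mounted at the origin on the work surface; the furniture and walls round the work are solid. World frame = base frame: x ahead of the robot, y to its left, z up, the work surface at z = 0. Lengths are in mm, angles in rad, forces in N, time in s.
With the tool pointing down it reaches from about 425 to 950 mm from the base axis. Payload 16.7 kg.
Tool frame: the origin (TCP) lies at the very end of the fingers, on their centre line; the grasp point (between the pads) lies behind it (grip_depth is the z of the grasp point in the tool frame, in mm); z points along the fingers, y is the direction in which the jaws open and shut (so a half turn about z gives the same grasp; the last joint's range is limited). The gripper opens to 94 mm and grips with 3 to 60 N. Pads are 16 mm wide; open, the fingers measure 119 mm over their backs; the gripper's body (75 mm by 177 mm) begins 78 mm behind the grasp point.
Start: joints at [1.058, 0.426, 0.074, 1.606, -0.034, 1.111, -0.067], TCP at [239.52, -631.033, 181.167] pointing down, gripper open.
Joint ranges: [-2.85, 2.85], [-0.5, 2.14], [-1.23, 1.37], [0.21, 2.46], [-1.02, 4.16], [0.16, 2.05], [-2.73, 2.73]. Speed limits (rad/s): [1.89, 1.89, 2.39, 2.39, 3.01, 3.01, 3.01].

## Interface

Orientations are given as a 3x3 rotation matrix whose columns are the frame's x, y, z axes.
In Python, from station import move_to, servo_line, set_joints, command_gripper, wait, ik, get_state, snapshot, get_calibration, MotionError, sign_off, grip_depth gives the robot as it stands. The module is installed in compiled form; this text tells all that it offers. Calls block until the motion is done:
- move_to(position, orientation): joint-space move of the TCP to a pose.
- servo_line(position, frame=None, speed=150, contact_N=None): straight line of the TCP; frame=None keeps the orientation; speed is the mean speed in mm/s. With contact_N (N) it stops when the force on the tool has changed by that much, and returns True; else False.
- set_joints(angles): joint-space move.
- command_gripper(opening, f_grip=None): opening from 0.0 (shut) to 1.0 (fully open); f_grip is the grip in N (None keeps the last); returns when the fingers have stopped.
- wait(seconds).
- ik(position, orientation): joint angles nearest the present ones, or None.
- get_state(): the state.
- snapshot(name): name is "scene" or "top"; returns the picture (420x560x3 uint8, blue, green, red); there is no depth.
- get_calibration(name): a dict with "mtx" (3x3 intrinsics, pixels), "pose" (4x4, takes a point from camera to world coordinates). Camera axes: x right, y down, z forward; pixel columns grow to the right and rows downward; lengths in mm; the calibration is good to about 2 mm. A picture is of the moment at which its call begins. get_calibration takes no time and is no camera call.
A pose or a line that the arm cannot do raises MotionError and nothing moves.
- sign_off(): hands the job in, once; it reports no verdict.
The state is a dict: "clock": time; "q": joint angles; "joint_velocities": joint speeds; "joint_torque": joint torques, N m; "ee_pos": TCP position; "orientation": TCP orientation; "wrist_force": force on the tool from outside, world axes, zero at the start; "wrist_torque": the same for the moment, N m; "opening": opening from 0.0 (shut) to 1.0 (fully open).
Only numpy, scipy, OpenCV 4.12 (cv2) and the standard library are available. Lean on these libraries where they do the work, as an engineer would, in place of code of your own. Each camera call takes 0.05 s, during which the arm holds its last target.

## Working session

There is one attempt and no reset: what is moved stays moved. The work goes in short steps, each a Python script; the robot and the scene stay as the last script left them, time stands still between calls to the robot, and variables do not carry over. Pictures are saved under pics/ and viewed, and the job is handed in when it is done.

```bash
mkdir -p pics; python3 - <<'E'
from station import *
import cv2
for n in("scene","top"):
    cv2.imwrite(f"pics/{n}0.png",snapshot(n)); c=get_calibration(n); print(n,c["mtx"].tolist(),c["pose"].round(3).tolist())
s=get_state(); print(s["clock"],s["ee_pos"],s["orientation"],s["wrist_force"],s["opening"],grip_depth)
E
```

```text
scene [[534.2500486180197, 0.0, 281.1083685228937], [0.0, 534.2500486180197, 208.09516353609934], [0.0, 0.0, 1.0]] [[-0.876, -0.263, 0.404, -85.438], [-0.482, 0.497, -0.722, 1243.157], [-0.011, -0.827, -0.562, 928.353], [0.0, 0.0, 0.0, 1.0]]
top [[417.14363370985643, 0.0, 268.2855045365865], [0.0, 417.14363370985643, 205.25555152786043], [0.0, 0.0, 1.0]] [[0.057, -0.973, 0.225, 250.959], [-0.998, -0.056, 0.011, 114.17], [0.002, -0.226, -0.974, 1320.542], [0.0, 0.0, 0.0, 1.0]]
0.1 [ 239.43204959 -630.6737275   180.58787718] [[ 9.34914489e-01  3.54872822e-01 -4.21947137e-04]
 [ 3.54873071e-01 -9.34913941e-01  1.01275689e-03]
 [-3.50843670e-05 -1.09657876e-03 -9.99999398e-01]] [-0.24851585  0.09411869 -0.17119861] 0.9975602736243989 -18.8
```

View pics/scene0.png

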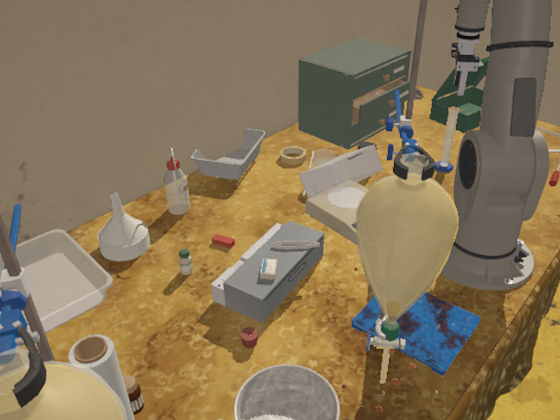

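View pics/top0.png

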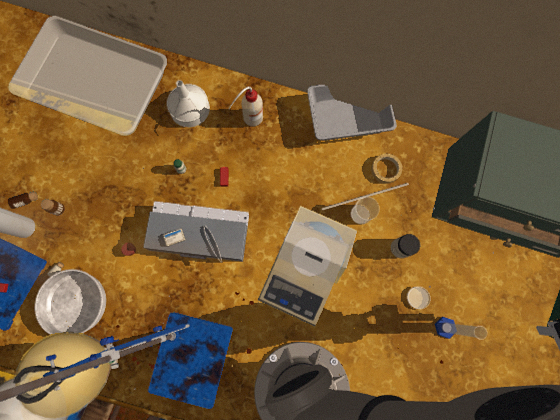

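```bash
python3 - <<'E'
import cv2
a=cv2.imread("pics/top0.png")[190:275,115:265]; cv2.imwrite("pics/t1.png",cv2.resize(a,None,fx=5.3,fy=5.3,interpolation=cv2.INTER_CUBIC))
a=cv2.imread("pics/scene0.png")[215:325,205:335]; cv2.imwrite("pics/s1.png",cv2.resize(a,None,fx=5,fy=5,interpolation=cv2.INTER_CUBIC))
E
```

```text
(no output)
```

View pics/t1.png

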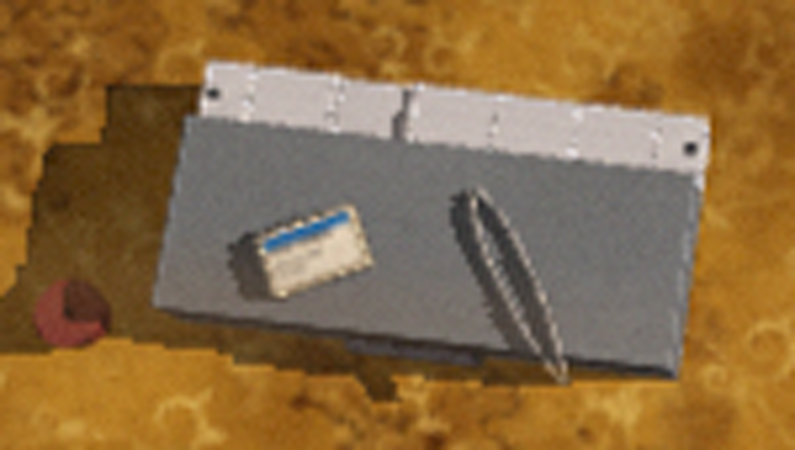

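View pics/s1.png

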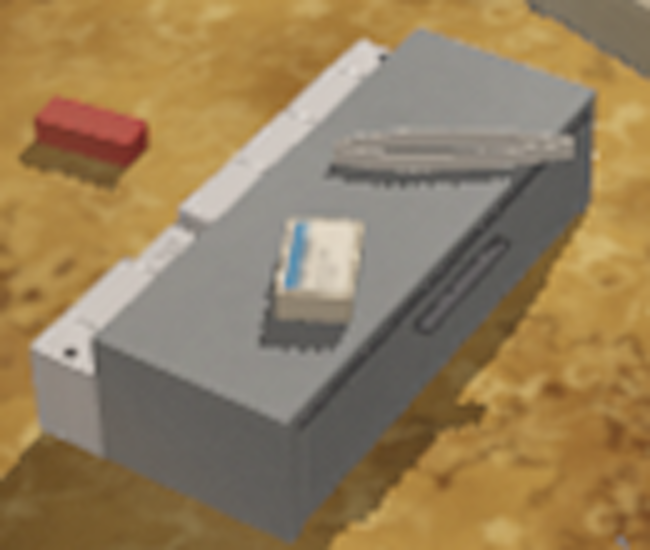

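The top view shows the strip from about (155,202) to (249,212) px. The dark step at (191,210) suggests the notch is the second bar from +y, around cabinet y≈+48. Next I fit the cabinet pose from both views.

```bash
cat > h.py <<'E'
import numpy as np
from station import *
def proj(n,P):
    c=get_calibration(n); T=np.linalg.inv(c["pose"]); p=(T[:3,:3]@np.asarray(P,float).T).T+T[:3,3]; q=(c["mtx"]@p.T).T; return q[:,:2]/q[:,2:]
def cab(x,y,a,P):
    c,s=np.cos(a),np.sin(a); return np.asarray(P,float)@np.array([[c,-s,0],[s,c,0],[0,0,1]]).T+[x,y,0]
E
python3 - <<'E'
from h import *
from scipy.optimize import least_squares
tp=[(208,62),(710,117),(155,306),(677,378),(213,93),(690,148),(188,117),(705,178)]
tP=[(75,148,56),(75,-148,56),(-75,148,80),(-75,-148,80),(55,134,56),(55,-134,56),(36,148,80),(36,-148,80)]
sp=[(32,347),(365,38),(290,425),(595,95),(70,352),(97,345),(418,30)]
sP=[(75,148,56),(75,-148,56),(-75,148,80),(-75,-148,80),(55,134,56),(36,148,80),(36,-148,80)]
tp=np.array(tp)/5.3+[115-.4,190-.4]; sp=np.array(sp)/5+[205-.4,215-.4]
def r(v,w=None):
    a=(proj("top",cab(*v,tP))-tp); b=(proj("scene",cab(*v,sP))-sp)
    return np.concatenate([k for k in ([a,b] if w is None else [[a,b][w]])]).ravel()
for w in(None,0,1):
    f=least_squares(r,[600,150,0],x_scale=[100,100,.1],args=(w,)); print(w,f.x.round(4)); print(f.fun.reshape(-1,2).round(1).tolist())
    if w is None:v=f.x
print(cab(*v,[(55,134,56),(55,48,50),(55,-134,56)]))
for y in(120,72,24,-24,-72,-120): print(y,((proj("top",cab(*v,[(55,y,56)]))-[115,190])*5.3).round())
# bystanders
def ray(n,uv,z):
    c=get_calibration(n);d=c["pose"][:3,:3]@np.linalg.inv(c["mtx"])@[*uv,1];o=c["pose"][:3,3];return o+d*(z-o[2])/d[2]
print("vial",ray("top",(179,163),66),ray("scene",(184,254),66),"mag",ray("top",(224,177),17))
E
```

```text
None [ 4.516221e+02  3.425259e+02 -5.820000e-02]
[[-0.1, 0.1], [-0.6, 0.5], [-1.1, 0.8], [-1.1, -1.3], [2.3, 1.0], [-2.1, 0.4], [-0.7, 0.3], [-1.6, -0.2], [-0.3, -0.4], [-0.9, 0.1], [-0.5, -0.4], [0.8, -1.5], [2.3, -1.8], [-1.1, -1.7], [0.4, -1.1]]
0 [ 4.522570e+02  3.406126e+02 -6.040000e-02]
[[0.6, -0.1], [0.1, 0.4], [-0.5, 0.5], [-0.5, -1.4], [2.9, 0.7], [-1.5, 0.3], [-0.0, 0.0], [-1.0, -0.2]]
1 [ 4.499957e+02  3.457506e+02 -5.650000e-02]
[[-0.5, 0.7], [-1.0, 0.8], [-0.4, 0.7], [0.8, -0.7], [2.1, -0.7], [-1.2, -0.6], [0.3, -0.4]]
[[514.31869191 473.10212339  56.        ]
 [509.31942858 387.24755236  50.        ]
 [498.73959223 205.55532065  56.        ]]
120 [[246.  99.]]
72 [[327. 108.]]
24 [[408. 117.]]
-24 [[490. 127.]]
-72 [[571. 136.]]
-120 [[653. 145.]]
vial [661.67510555 418.11981272  66.        ] [652.86799875 434.79602419  66.        ] mag [638.41133293 278.635901    17.        ]
```

```bash
python3 - <<'E'
import cv2
a=cv2.imread("pics/top0.png")[100:420,240:560]; cv2.imwrite("pics/t2.png",cv2.resize(a,None,fx=1.87,fy=1.87,interpolation=cv2.INTER_CUBIC))
a=cv2.imread("pics/scene0.png")[0:270,290:560]; cv2.imwrite("pics/s2.png",cv2.resize(a,None,fx=2.2,fy=2.2,interpolation=cv2.INTER_CUBIC))
from h import *
print(proj("top",[(239,-631,181),(239,-631,300),(0,0,0),(0,0,500)]).round(),proj("scene",[(239,-631,181),(239,-631,300),(0,0,0),(0,0,500)]).round())
s=get_state();print(s["q"])
# self-made check of base direction: J1 effect
R=np.diag([1.,-1,-1])
for p in([510,387,250],[675,0,400],[450,-400,450]): 
    print(p,ik(p,R), ik(p,np.array([[0,1,0],[1,0,0],[0,0,-1.]])))
E
```

```text
[[550. 323.]
 [583. 325.]
 [301. 391.]
 [324. 450.]] [[457.  96.]
 [463.  64.]
 [477. 255.]
 [522.  78.]]
[ 1.05845564  0.42663064  0.07383305  1.60650464 -0.03413378  1.11081227
 -0.06713511]
[510, 387, 250] [ 0.04109373  0.55098745 -1.15042374  1.5568865   0.50978126  1.36762048
 -2.72964891] [-0.01581738  0.50171297 -1.03902495  1.55979549  0.44048147  1.33440054
 -1.10557207]
[675, 0, 400] [ 0.16606501  0.35213491 -0.37744408  1.26242983  0.1274844   1.55017307
 -1.76362251] [ 0.26564959  0.37140672 -0.52846104  1.2553881   0.18403369  1.56189367
 -0.23426592]
[450, -400, 450] [ 0.5703662   0.18946782  0.06122745  1.35987706 -0.01152714  1.59259294
 -0.94054695] [ 0.80705201  0.20233681 -0.23423222  1.34497578  0.04667818  1.59963019
  0.57877708]
```

View pics/t2.png

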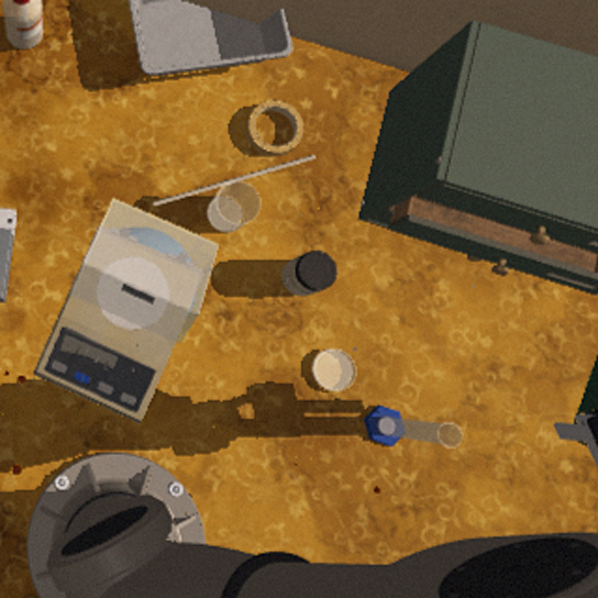

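View pics/s2.png

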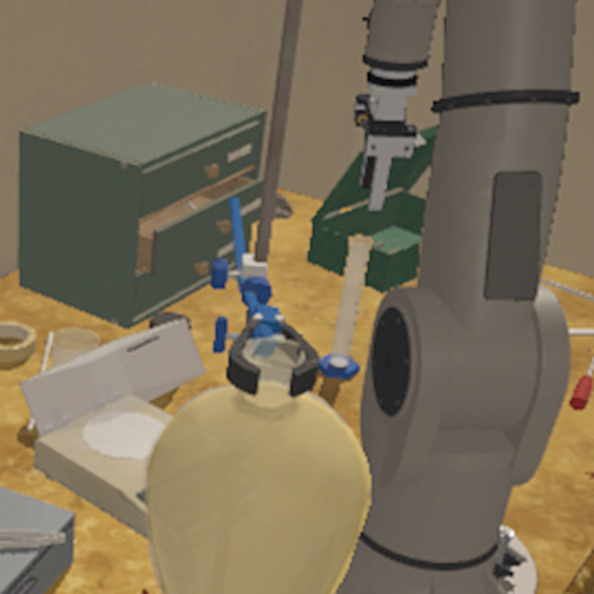

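```bash
python3 - <<'E'
import cv2
a=cv2.imread("pics/top0.png")[230:420,0:260]; cv2.imwrite("pics/t3.png",cv2.resize(a,None,fx=3,fy=3,interpolation=cv2.INTER_CUBIC))
a=cv2.imread("pics/scene0.png")[90:420,290:560]; cv2.imwrite("pics/s3.png",cv2.resize(a,None,fx=1.8,fy=1.8,interpolation=cv2.INTER_CUBIC))
E
```

```text
(no output)
```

View pics/t3.png

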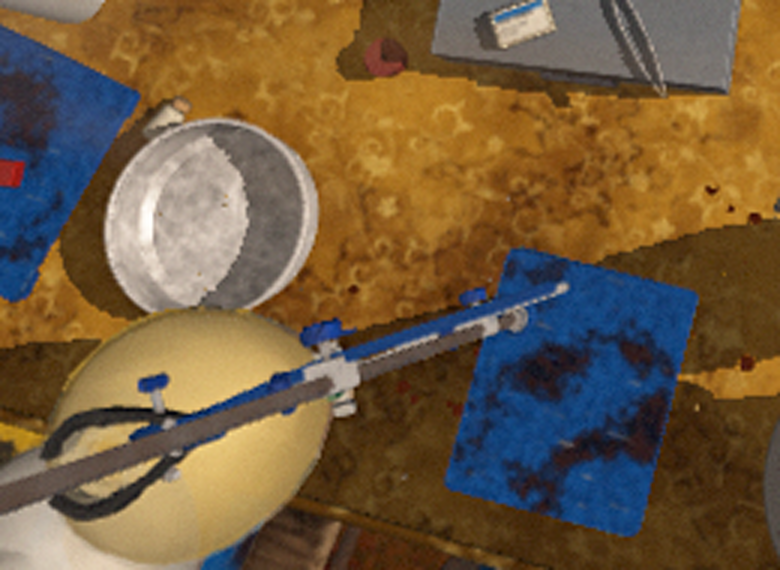

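View pics/s3.png

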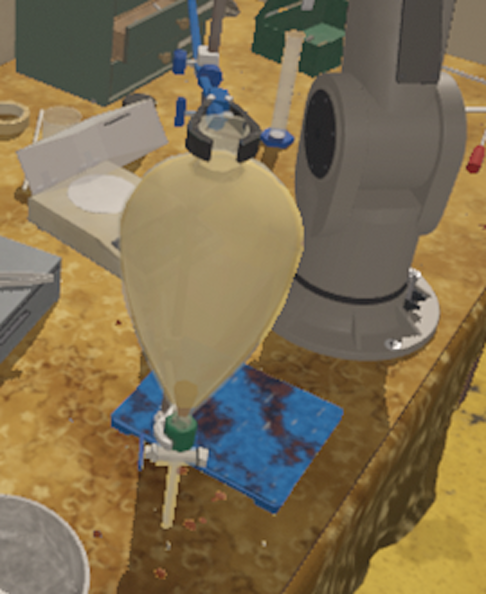

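```bash
python3 - <<'E'
from h import *
def ray(n,uv):
    c=get_calibration(n);d=c["pose"][:3,:3]@np.linalg.inv(c["mtx"])@[*uv,1];return c["pose"][:3,3],d
def tri(a,b):
    o1,d1=ray("top",a);o2,d2=ray("scene",b)
    # horizontal intersection
    t=np.linalg.solve(np.c_[d1[:2],-d2[:2]],(o2-o1)[:2]);return (o1+t[0]*d1).round(),(o2+t[1]*d2).round()
print("rod",tri((110,230+385/3),(416,60)), tri((30,230+483/3),(412,100)))
print("rodfoot top z0,z100", [ (o+d*(z-o[2])/d[2]).round() for z in(0,100) for o,d in[ray("top",(170,337))]])
print("funnel neck",tri((0+115/3,230+455/3),(290+222/1.8,90+125/1.8)))
print("stopcock",tri((340/3,230+400/3),(290+180/1.8,90+440/1.8)))
E
```

```text
rod (array([136., 390., 531.]), array([136., 390., 637.])) (array([138., 376., 814.]), array([138., 376., 562.]))
rodfoot top z0,z100 [array([131., 403.,   0.]), array([140., 381., 100.])]
funnel neck (array([ 86., 522., 508.]), array([ 86., 522., 530.]))
stopcock (array([ 99., 448., 341.]), array([ 99., 448.,  68.]))
```

```bash
cat >> h.py <<'E'
CX,CY,CA=451.6,342.5,-0.0585
c,s=np.cos(CA),np.sin(CA)
R=np.array([[-c,-s,0],[-s,c,0],[0,0,-1.]])
def W(x,y,z): return cab(CX,CY,CA,[(x,y,z)])[0]
def st(m=""):
    t=get_state(); p=t["ee_pos"]; l=cab(0,0,-CA,[p-[CX,CY,0]])[0]
    print(m,round(t["clock"],2),"cab",l.round(1),"F",np.round(t["wrist_force"],1),"op",round(t["opening"],2)); return t
E
python3 - <<'E'
from h import *
command_gripper(0.0,20)
p=get_state()["ee_pos"]
servo_line([p[0],p[1],480],speed=250)
print(get_state()["q"].round(2))
for P in([500,-300,480],[600,0,450],W(55,131,300),W(55,131,60),W(55,45,45)): 
    q=ik(P,R);print(np.round(P),None if q is None else q.round(2))
st()
E
```

```text
[ 1.04  0.33  0.1   1.12 -0.03  1.69 -0.07]
[ 500 -300  480] [ 0.78  0.19 -0.43  1.31  0.08  1.66  1.88]
[600   0 450] [ 0.36  0.24 -0.6   1.33  0.13  1.61  1.29]
[514. 470. 300.] [-0.12  0.64 -1.19  1.35  0.58  1.53  0.26]
[514. 470.  60.] [-0.13  0.85 -1.11  1.6   0.8   1.21  0.1 ]
[509. 384.  45.] [ 0.02  0.8  -1.12  1.75  0.79  1.12  0.15]
 2.86 cab [-154.9 -984.   478.8] F [ 0.4 -0.4 -0.7] op 0.0
```

```bash
python3 - <<'E'
from h import *
import cv2
for P in([500,-300,480],[600,0,450],W(55,131,300)):
    move_to(P,R); st()
for n in("scene","top"): cv2.imwrite(f"pics/{n}1.png",snapshot(n))
print(get_state()["q"].round(2))
for P in(W(55,131,60),W(55,45,42)): print(ik(P,R).round(2))
E
```

```text
4.62 cab [  85.6 -639.3  479.8] F [ 0.1  0.5 -0.8] op 0.0
 5.83 cab [ 168.4 -335.   450. ] F [ 0.  -0.5  0. ] op 0.01
 7.65 cab [ 56.2 130.  300.3] F [ 0.3 -0.4  0.1] op 0.0
[-0.25  0.53 -0.91  1.36  0.41  1.45  0.38]
[-0.29  0.71 -0.81  1.61  0.57  1.07  0.25]
[-0.16  0.65 -0.81  1.77  0.56  0.97  0.31]
```

View pics/scene1.png

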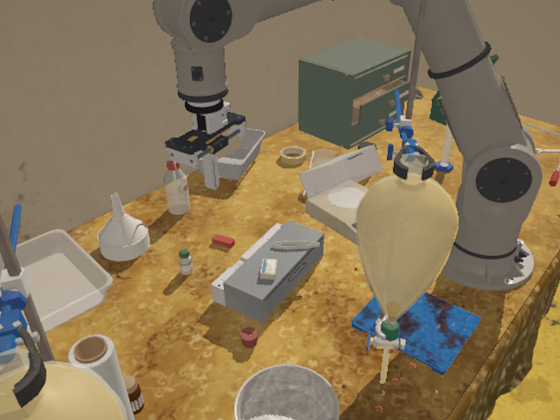

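View pics/top1.png

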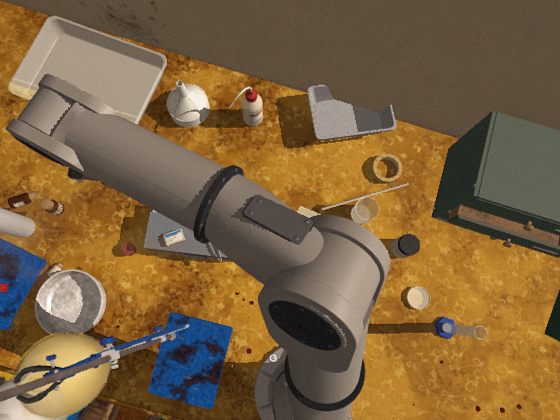

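The arm is clear of everything, with the fingertip at about (211,187) px in the scene view, above the strip's left end. Next it comes down onto the land.

```bash
python3 - <<'E'
from h import *
import cv2
print(proj("scene",[W(56,130,300)]))
servo_line(W(55,130,85),speed=120); st()
cv2.imwrite("pics/scene2.png",snapshot("scene")[180:320,160:340].repeat(4,0).repeat(4,1))
E
```

```text
[[213.25231861 197.49201369]]
 9.69 cab [ 55.2 130.3  85.6] F [ 0.4 -0.1  0.5] op 0.01
```

View pics/scene2.png

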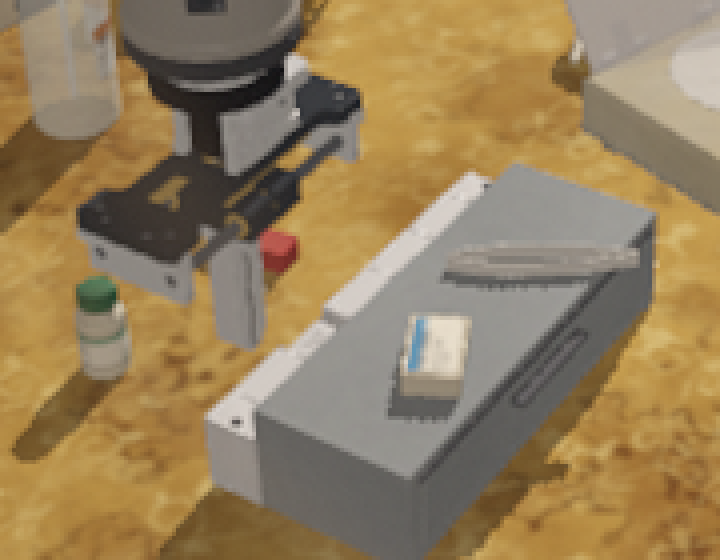

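```bash
python3 - <<'E'
from h import *
for P in(W(55,130,85),W(55,130,56),W(55,130,115)): print((proj("scene",[P])-[160,180])*4)
print([((proj("scene",[W(x,y,85)])-[160,180])*4).round().tolist() for x in(47,63) for y in(118,143)])
E
```

```text
[[243.96903862 372.51640278]]
[[247.52504362 408.92744409]]
[[240.19343915 333.85686534]]
[[[267.0, 366.0]], [[241.0, 390.0]], [[246.0, 357.0]], [[220.0, 380.0]]]
```

```bash
python3 - <<'E'
from h import *
import cv2
im=snapshot("scene"); k=7; x0,y0=185,215
st()
a=cv2.resize(im[y0:y0+85,x0:x0+110],None,fx=k,fy=k,interpolation=cv2.INTER_CUBIC)
for z in(85.6,150):
  q=((proj("scene",[W(x,y,z) for x,y in((47,118),(63,118),(63,143),(47,143))])-[x0,y0]+.5)*k).astype(int); cv2.polylines(a,[q],True,(0,0,255),1)
for P in(W(75,148,56),W(36,148,56),W(75,120,56),W(75,72,56),W(75,24,56)):
  q=((proj("scene",[P])[0]-[x0,y0]+.5)*k).astype(int); cv2.circle(a,tuple(map(int,q)),4,(255,0,0),-1)
cv2.imwrite("pics/s4.png",a)
cv2.imwrite("pics/t4.png",cv2.resize(snapshot("top")[120:270,80:260],None,fx=4,fy=4,interpolation=cv2.INTER_CUBIC))
E
```

```text
9.79 cab [ 55.2 130.2  85.5] F [-0.5  0.1  0.5] op 0.0
```

View pics/s4.png

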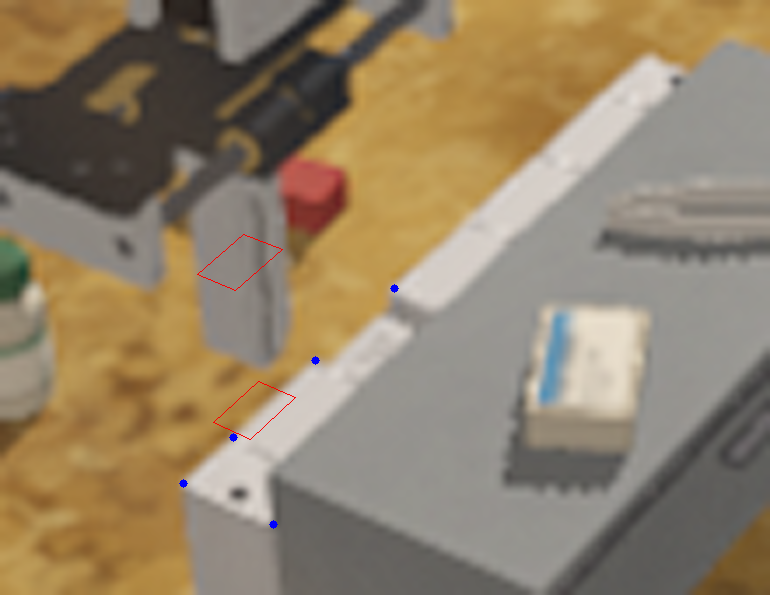

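View pics/t4.png

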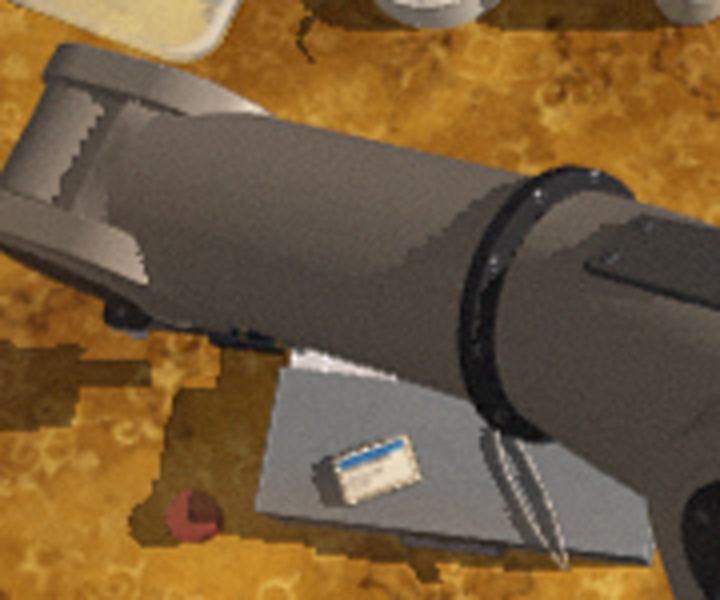

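```bash
python3 - <<'E'
from h import *
import cv2
im=snapshot("top")[120:270,80:260]; a=cv2.resize(im,None,fx=4,fy=4,interpolation=cv2.INTER_CUBIC)
for z,col in((183,(0,0,255)),(240,(0,255,0))):
  q=((proj("top",[W(x,y,z) for x,y in((17,42),(93,42),(93,218),(17,218))])-[80,120]+.5)*4).astype(int); cv2.polylines(a,[q],True,col,1)
cv2.imwrite("pics/t5.png",a)
# start pose check
T=np.array([239.43,-630.67,180.6]); y=np.array([.355,-.935,0]); x=np.array([.935,.355,0])
im=cv2.imread("pics/scene0.png"); x0,y0=420,0; k=6
a=cv2.resize(im[y0:y0+100,x0:x0+110],None,fx=k,fy=k,interpolation=cv2.INTER_CUBIC)
for sgn in(1,-1):
  q=((proj("scene",[T+y*sgn*u+x*v for u,v in((47,8),(59.5,8),(59.5,-8),(47,-8))])-[x0,y0]+.5)*k).astype(int); cv2.polylines(a,[q],True,(0,0,255),1)
cv2.imwrite("pics/s5.png",a)
E
```

```text
(no output)
```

View pics/t5.png

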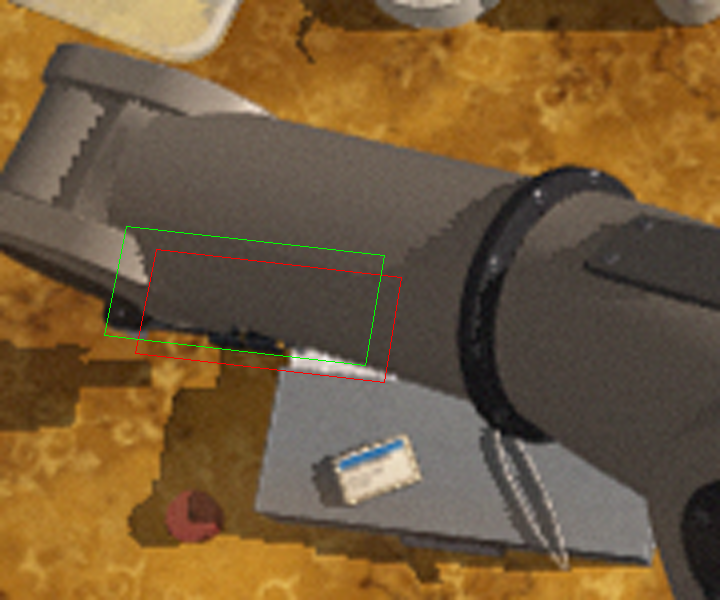

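View pics/s5.png

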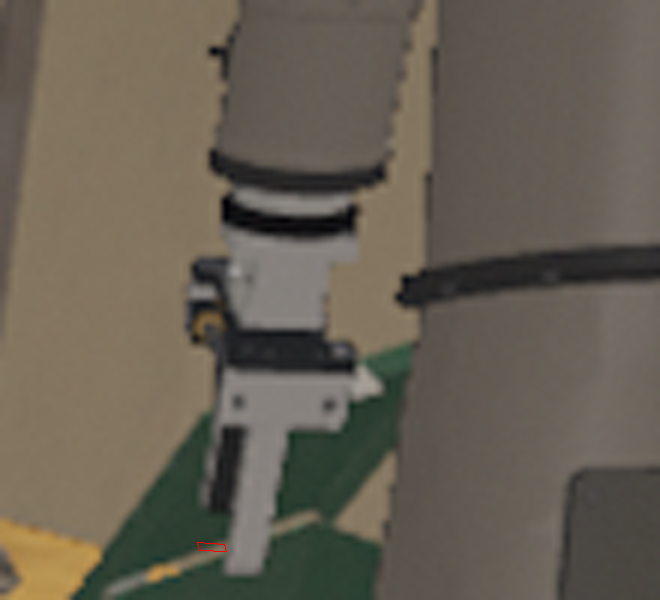

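The finger appears about 30 mm higher than the modelled TCP: 10 px up in the scene view, and the top view of the body agrees with a height offset. The lateral position matches. I'll find the height by gentle contact.

```bash
python3 - <<'E'
from h import *
import cv2
r=servo_line(W(55,130,50),speed=25,contact_N=2.5); print(r); st()
wait(.3); t=st()
cv2.imwrite("pics/s6.png",cv2.resize(snapshot("scene")[200:320,170:330],None,fx=5,fy=5,interpolation=cv2.INTER_CUBIC))
E
```

```text
False
 11.44 cab [ 55.1 130.   50.2] F [0.1 0.1 0.1] op 0.0
 11.74 cab [ 55.1 130.   50.1] F [-0.1  0.3  1.6] op 0.01
```

View pics/s6.png

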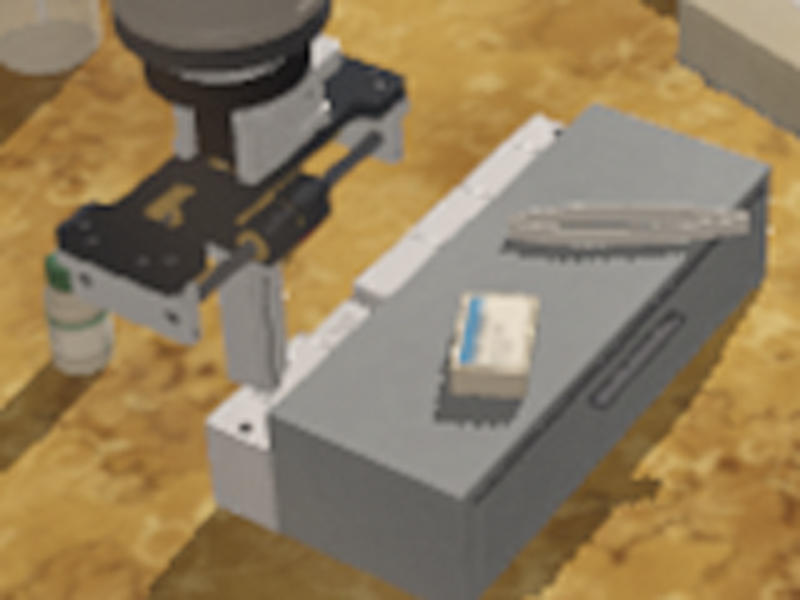

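There is no contact at TCP z = 50, so the tip really is higher than reported. Going lower.

```bash
python3 - <<'E'
from h import *
import cv2
r=servo_line(W(55,132,12),speed=20,contact_N=2.5); print(r); st()
wait(.3); t=st()
cv2.imwrite("pics/s7.png",cv2.resize(snapshot("scene")[200:320,170:330],None,fx=5,fy=5,interpolation=cv2.INTER_CUBIC))
E
```

```text
True
 12.81 cab [ 55.  130.9  32. ] F [-0.9 -1.7  8.2] op 0.0
 13.11 cab [ 55.  130.9  32.1] F [-0.2 -1.6  7.5] op 0.0
```

View pics/s7.png

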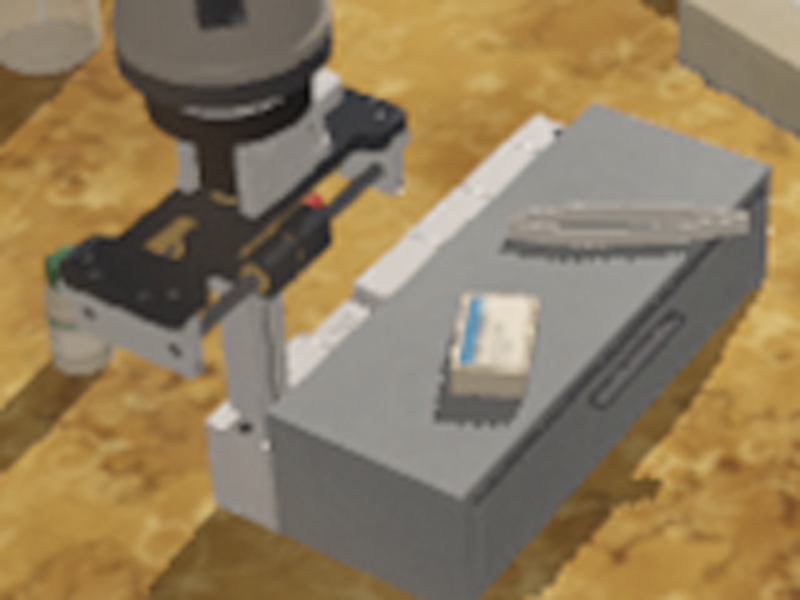

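On the land: contact at TCP z = 32.1 with 7.5 N, and the tip is visibly next to the screw. Now I ease off and slide toward −y, watching the support force.

```bash
python3 - <<'E'
from h import *
for y in range(128,40,-4):
    servo_line(W(55,y,32),speed=30); t=st()
    if t["wrist_force"][2]<1.2 and y<110: break
E
```

```text
13.41 cab [ 55.1 127.9  32.1] F [-1.1 -2.1  5.2] op 0.01
 13.69 cab [ 55.  124.   32.1] F [-1.3  0.9  5.1] op 0.0
 13.97 cab [ 55.  119.8  32.1] F [-0.9  0.8  6. ] op 0.0
 14.26 cab [ 55.  115.7  32.1] F [-0.7  1.4  4.9] op 0.01
 14.54 cab [ 55.1 111.6  32.1] F [-1.1  1.7  5.1] op 0.0
 14.82 cab [ 55.1 107.5  32.1] F [-1.4  2.5  6. ] op 0.01
 15.11 cab [ 55.1 103.3  32.1] F [-0.9  1.9  6.6] op 0.01
 15.39 cab [55.1 99.2 32.1] F [-0.3  1.7  6.5] op 0.01
 15.68 cab [55.1 95.1 32.1] F [-0.7  2.5  6.9] op 0.0
 15.96 cab [55.1 91.1 32. ] F [-1.1  1.2  7.1] op 0.01
 16.24 cab [55.2 87.  32.1] F [-0.9  2.   7.1] op 0.0
 16.52 cab [55.2 83.  32.1] F [0.6 2.4 6.8] op 0.0
 16.81 cab [55.1 79.  32.1] F [-1.5  1.5  7. ] op 0.0
 17.09 cab [55.2 74.9 32.1] F [-1.6  1.4  6.9] op 0.0
 17.38 cab [55.1 70.8 32. ] F [-1.1  1.1  7.2] op 0.0
 17.66 cab [55.1 66.3 31.4] F [ 0.6 -0.4  0.4] op 0.01
```

Support is lost at y≈67. I'll find the far wall of the notch gently, to centre in it before pressing.

```bash
python3 - <<'E'
from h import *
servo_line(W(55,58,29),speed=30); st()
print(servo_line(W(55,20,29),speed=20,contact_N=3)); st()
E
```

```text
18.16 cab [55.1 57.8 29. ] F [-0.7  0.3 -0.1] op 0.0
True
 19.38 cab [55.  32.6 29. ] F [-0.1  0.7  4.2] op 0.0
```

```bash
python3 - <<'E'
from h import *
import cv2
servo_line(W(55,48.5,29.5),speed=30); st()
for z in(27,26,25,24,23,22,21,20,19,18,17):
    servo_line(W(55,48.5,z),speed=10); t=st(z)
    if t["wrist_force"][2]>15: break
wait(.3); st()
cv2.imwrite("pics/s8.png",cv2.resize(snapshot("scene")[200:320,170:330],None,fx=5,fy=5,interpolation=cv2.INTER_CUBIC))
E
```

```text
20.07 cab [54.9 48.5 29.4] F [-0.4  0.3  0.5] op 0.01
27 20.48 cab [55.  48.3 26.9] F [-0.3 -0.4 -0. ] op 0.0
26 20.73 cab [55.1 48.5 26. ] F [0.4 1.2 0.7] op 0.0
25 20.98 cab [55.  48.5 25. ] F [-0.6 -1.1  1.4] op 0.0
24 21.23 cab [55.  48.5 24. ] F [ 0.6 -0.6  1. ] op 0.01
23 21.48 cab [55.  48.5 22.9] F [-0.1  0.2  0.6] op 0.0
22 21.73 cab [55.  48.5 21.9] F [ 0.5 -0.4  1. ] op 0.0
21 21.98 cab [55.  48.5 20.9] F [0.4 0.  0.1] op 0.01
20 22.23 cab [55.  48.5 19.9] F [0.  0.1 0.2] op 0.0
19 22.48 cab [55.  48.5 18.9] F [-0.2  0.3  0.9] op 0.01
18 22.73 cab [55.  48.5 18. ] F [-0.2 -1.   3.3] op 0.0
17 22.98 cab [55.1 48.6 17.8] F [-3.3 -5.2 16.8] op 0.01
 23.27 cab [55.1 48.6 17.9] F [-3.2 -5.3 17.3] op 0.01
```

View pics/s8.png

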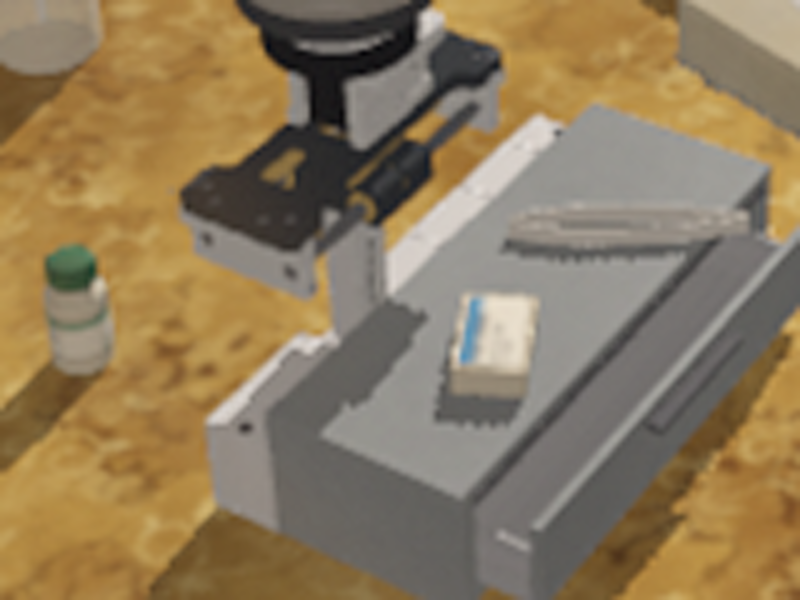

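The drawer is out, and the finger stands on a hard stop at 14.2 mm below the strip level, pressing 17 N. Now I take the hand away.

```bash
python3 - <<'E'
from h import *
import cv2
servo_line(W(55,48.5,60),speed=40); st()
servo_line(W(55,48.5,330),speed=150); st()
move_to([600,0,450],R); 
move_to([500,-300,480],R); wait(.3); st()
for n in("scene","top"): cv2.imwrite(f"pics/{n}9.png",snapshot(n))
a=cv2.imread("pics/scene9.png"); x0,y0=205,215;k=5
b=cv2.resize(a[y0:y0+115,x0:x0+145],None,fx=k,fy=k,interpolation=cv2.INTER_CUBIC)
for d in(27,32):
  q=((proj("scene",[W(-75-d,133,64),W(-75-d,-133,64)])-[x0,y0]+.5)*k).astype(int); cv2.polylines(b,[q],False,(0,0,255) if d==27 else (0,255,0),1)
cv2.imwrite("pics/s10.png",b)
d=cv2.absdiff(cv2.imread("pics/top0.png"),cv2.imread("pics/top9.png")).max(2); cv2.imwrite("pics/d.png",(d>50)*255)
E
```

```text
24.55 cab [54.9 48.4 59.7] F [-0.5  0.3 -0.3] op 0.0
 26.5 cab [ 54.9  48.3 329.3] F [-0.1  0.2 -0.3] op 0.0
 29.54 cab [  86.2 -637.8  480. ] F [-0.5  0.9  0.2] op 0.0[ WARN:0@7.737] global loadsave.cpp:1063 imwrite_ Unsupported depth image for selected encoder is fallbacked to CV_8U.
```

View pics/s10.png

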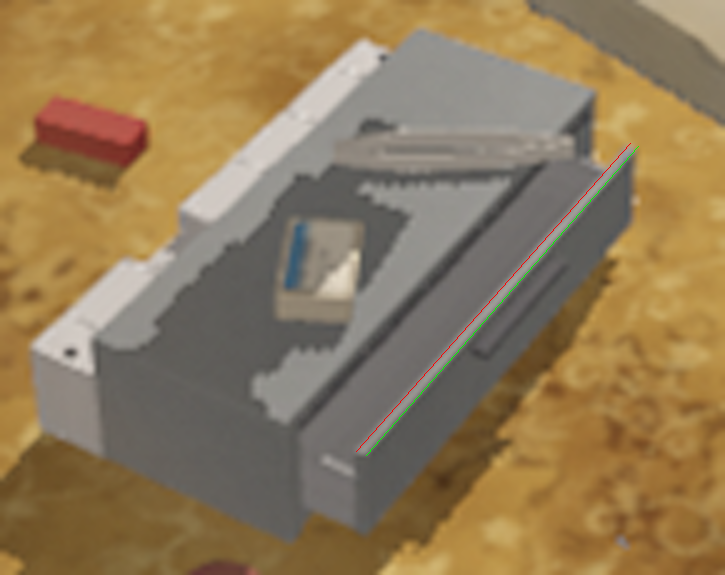

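View pics/top9.png

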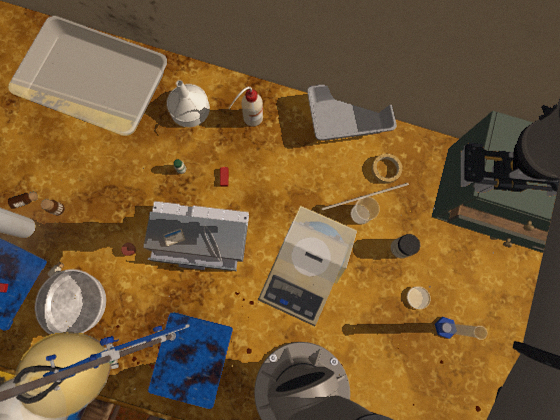

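View pics/d.png

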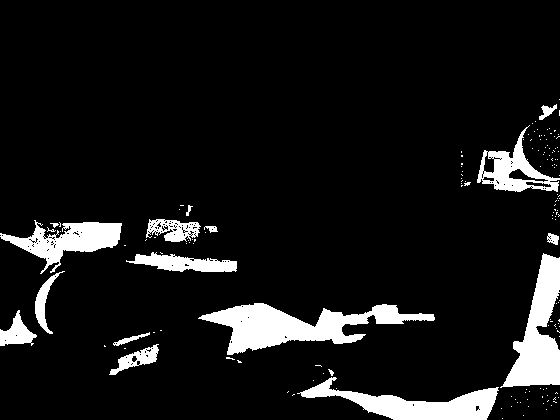

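The drawer front's edge lies on the 32 mm line from about (358,452) to (632,147) px in the crop. The bystanders are where they were, and the image differences are only shadows, the arm and the drawer. Handing in.

```bash
python3 -c "
from station import *
sign_off()"
```

```text
the job is handed in; nothing more can be done
```

I pressed the release key fully down, the drawer came out, and I signed off at about 30 s on the robot clock. No verdict is reported back.

- **Feeling along the strip:** With the fingers shut, I rested the tip on the left (+y) land with about 7 N. I slid along the strip until the support was lost at cabinet y ≈ 67 mm. I then felt the far wall of the notch at y ≈ 33 mm.
- **Pressing the key:** I pressed at y ≈ 48 mm until a hard stop 14.2 mm below the strip's top, ending at 17 N. Then I took the hand away.
- **Last checks:** The drawer front sits on the line I projected for 32 mm out. The bystanders look unmoved in both pictures, and the wrist force is near zero.

Two readings did not match what I expected:

- **Height offset:** The fingertip stood about 24 mm higher than the reported tool position, so contact came at z = 32 instead of 56. I took all heights relative to that contact.
- **Low key force:** While the key was moving I read only about 1 N, well below the 4 N stated. I could not explain this, but the depth at the stop and the drawer's position both agree that the key is fully down.

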